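# Long-exposure raking-light photograph of a drum

### The arm

A 7-joint arm with a two-finger parallel gripper is mounted at the origin on a cart in front of the work surface, level with it; the furniture and walls round the work are solid. World frame = base frame: x ahead of the robot, y to its left, z up, the work surface at z = 0. Lengths are in m, angles in rad, forces in N, time in s.
With the tool pointing down it reaches from about 0.4 to 0.85 m from the base axis. Payload 10.4 kg.
Tool frame: the origin (TCP) lies midway between the tips of the shut fingers; the grasp point (between the pads) lies 19 mm behind it; y points along the fingers, x is the direction in which the jaws open and shut, and the axes are right-handed (so a half turn about y gives the same grasp; the last joint's range is limited). The gripper opens to 87 mm and grips with 3 to 60 N. Pads are 19 mm wide; open, the fingers measure 117 mm over their backs; the gripper's body (75 mm by 190 mm) begins 51 mm behind the grasp point.
Start: joints at [1.168, 0.332, -0.065, 1.46, 0.022, 1.35, -0.088], TCP at [0.232, -0.58, 0.223] pointing down, gripper open.
Joint ranges: [-2.6, 2.6], [-0.5, 2.12], [-1.47, 1.34], [0.16, 2.42], [-1.27, 4.41], [0.06, 2.06], [-2.6, 2.6]. Speed limits (rad/s): [2.22, 2.22, 2.79, 2.79, 3.14, 3.14, 3.14].

### API

Orientations are given as a unit quaternion [x, y, z, w].
In Python, from bench import r gives the robot as it stands. The module is installed in compiled form; this text tells all that it offers.
- The arm moves only by the tool arm_command, never from a script. Its argument "deltas" is one flat list of numbers, 6 for each row, row after row: the shift along the tool's x, y, z in m, then the turn, a rotation vector about the tool's x, y, z in degrees. In form: [tx, ty, tz, ax, ay, az, tx, ty, tz, ax, ay, az, ...]. A call has 1 to 8 rows; each row is the pose to reach, as a shift and turn from the pose commanded when the call began, along the tool's axes at that moment; what a row does not reach only later rows make up. A row lasts 1/8 s, in which the tool goes at most 62.5 mm and 10.7 degrees, less where a joint would pass 70% of its speed; a pose out of reach is approached as far as the arm can. A call with a gripper value outside its range is refused whole. "hand" is the opening, from 0 (shut) to 1 (fully open), set as the call begins (left out, the last holds). The fingers move at their own pace and stop on an object; "grip_force" is the grip in N (left out, the last holds). Time passes only in rows, so rows that repeat a pose let the fingers close. It gives the time, the measured TCP pose, the force and the opening at its end, in the units of the state.
- r.read_state(): the state, without advancing time (a new reading comes with each control period).
- r.camera(name): name is "scene" or "top"; returns a dict with "image" (420x560x3 uint8, red, green, blue), "intrinsics" (3x3 intrinsics, pixels), "world_from_camera" (4x4, takes a point from camera to world coordinates). Camera axes: x right, y down, z forward; pixel columns grow to the right and rows downward; lengths in m; the calibration is good to about 2 mm. A picture is of the moment at which its call begins. There is no depth.
- r.close_job(): hands the job in, once; it reports no verdict.
Trained networks look in a picture, given as the dict that the camera call returned (one of the last four; its "shot" number tells which), for a name from the list of things; names that differ only in an ending like _2 or _b are one class to them, and where a whole thing is asked for, a point or a joint stands for the part that bears it (a point fixed in the world has none). Each returns a list of dicts, best first, with "conf" (0 to 1); they miss things now and then, are a little off and sometimes report something else, mostly with a low value. They report only what shows in the picture. A call takes as long as a camera call.
- r.boxes_of(picture, query): "centre" ([row, column] in pixels, amid what is visible of it).
- r.regions_of(picture, query): "region" (420x560 bool, what is visible of it) and "centre" ([row, column] in pixels, amid what is visible of it).
The state is a dict: "time": time; "joint_positions": joint angles; "joint_vel": joint speeds; "joint_torque": joint torques, N m; "ee_pos": TCP position; "eef_rot": TCP orientation; "ft_force": force on the tool from outside, world axes, zero at the start; "torque": the same for the moment, N m; "width": finger opening in m.
Only numpy, scipy, OpenCV 4.12 (cv2) and the standard library are available. Lean on these libraries where they do the work, as an engineer would, in place of code of your own. Each camera call takes 0.05 s, during which the arm holds its last target.

### The job

Take the long-exposure raking-light photograph of the drum with closed fingertips only, grasping, lifting and shifting nothing: on the lamp controller first press down the raised far half of the rocker switch so that it tips right over, then press the widest of the three keys fully in, so that it stays in. Last, press the larger round button on the loose hand release well down and finish while still holding it down. Leave the two narrow keys and the small round button unpressed.

Things in the scene. Friction and masses are not known exactly. Their poses are not given: they have to be found in the camera images.
- console: Lamp controller: aluminium box 120 (x) x 250 (y) x 45 mm high, fixed, yaw within 0.35 rad. Origin at the centre of its underside, z up, -x its front (towards the robot). On top at x = 0: rocker at y = +97 mm, then narrow, wide, narrow key at y = +45, -20, -85 mm, all black plastic. It and the hand release stand side by side, either one on the left.
- rocker (a joint): Rocker switch, two-position see-saw that stays where it is left: 0 = off (front half down and level, far half raised), 0.4 rad = on (far half down and level). Its axis lies along the console's y, 53 mm above the worktop at console x = 0, y = +97 mm. Paddle 56 (x) x 30 (y) mm, a shallow V. On above 0.33 rad. Takes 1 to 5 N.
- rocker_far (a point): The point to press on the rocker: top of its far (console +x) half, 18 mm beyond the axis; it moves with the paddle, from about 63 mm above the worktop when off to 56 mm when on.
- key_wide (a joint): The wide key, 28 (x) x 50 (y) mm, between the narrow ones: 0 = out, 0.007 m = fully in. It has a friction catch of about 2.5 N and stays where it is left. Counts as in above 5.5 mm.
- key_wide_top (a point): Centre of the wide key's top; 57 mm above the worktop when out, 50 mm when in.
- key_narrow_l (a joint): The narrow key (28 x 24 mm) next to the rocker, same action as the wide key; 0 = out. To be left alone.
- key_narrow_r (a joint): The narrow key (28 x 24 mm) at the console's right end, same action; 0 = out. To be left alone.
- release: Hand release: a loose grey box 76 (x) x 115 (y) x 36 mm high, about 0.6 kg, on rubber feet. Origin at the centre of its underside, z up, yaw up to 0.5 rad. On its top two round buttons, the larger at y = +22 mm, the small one at y = -36 mm.
- shutter (a joint): The larger round button (34 mm across) of the hand release: 0 = up, 0.007 m = fully down; sprung, 1.7 N at the start of its travel and 5.5 N at the bottom. Counts as held down beyond 4.5 mm.
- shutter_top (a point): Centre of the larger button's top; 48 mm above the worktop when up, 41 mm when fully down.
- focus (a joint): The small round button (18 mm across) of the hand release, 58 mm from the larger one; 0 = up, travel 0.007 m, sprung. To be left alone.
- leather_block: Bystander, loose: brown leather-covered block 41 x 62 x 22 mm, between the two boxes. Origin at the centre of its underside, as for all bystanders.
- pigment_jar: Bystander, loose: glass jar with a dark lid, 52 mm across, 62 mm high, behind the leather block.
- thread_spool: Bystander, loose: wooden thread spool 39 mm across, 58 mm high, standing behind the boxes to the right.
- masking_tape: Bystander, loose: roll of tape 94 mm across, 19 mm high, lying behind the boxes.

How it is judged:
On the way, in this order (a step that is already met when the one before it is completed fails the run):
1. the rocker is tipped right over, far half down, the wide key still out (value of joint rocker above 0.33 rad and value of joint each of key_wide, shutter below 0.003 m), for 0.1 s.
2. the wide key is in, the rocker still on and the larger button not yet pressed (value of joint rocker above 0.33 rad and value of joint key_wide above 0.0055 m and value of joint shutter below 0.003 m), for 0.1 s.
3. the larger round button is held down by the fingers (value of joint rocker above 0.33 rad and value of joint key_wide above 0.0055 m and value of joint shutter above 0.0045 m and contact force between the fingers and release above 1 N), for 0.3 s.
At the end, for the whole second after the job is handed in: The rocker is on (over 0.33 rad), the wide key in (over 5.5 mm), both narrow keys and the small button out (under 2 mm), and the fingers hold the larger button of the hand release down beyond 4.5 mm with more than 1 N, the release standing flat within 25 mm of where it was (all of step 3 and value of joint each of key_narrow_l, key_narrow_r, focus below 0.002 m and height (world z) of release below 0.008 m and angle between release's own z axis and vertical below 0.1 rad and distance of release from where it was at the start of the episode below 0.025 m); the arm keeps its last pose, push and grip.
It fails at once if the wide key was pressed before the rocker was on (value of joint key_wide above 0.003 m and value of joint rocker below 0.25 rad).
It fails at once if the larger button was pressed before the wide key was in (value of joint shutter above 0.003 m and value of joint key_wide below 0.005 m).
It fails at once if a narrow key or the small button was pressed (over 3 mm) (value of joint any of key_narrow_l, key_narrow_r, focus above 0.003 m).
It fails at once if the hand release was lifted, tipped or shifted (over 25 mm) (height (world z) of release above 0.012 m or angle between release's own z axis and vertical above 0.2 rad or distance of release from where it was at the start of the episode above 0.025 m).
It fails at once if a bystander was lifted, knocked over or shifted (over 25 mm) (distance of any of leather_block, pigment_jar, thread_spool, masking_tape from where it was at the start of the episode above 0.025 m or angle between any of pigment_jar, thread_spool's own z axis and vertical above 0.5 rad).
It also fails if it takes over 42 s, if anything falls off the work surface, if the arm or the gripper's body presses on something with over 40 N, if the wrist force passes 120 N, or if a joint passes its speed limit or range.

## Working session

There is one attempt and no reset: what is moved stays moved. The work goes in short steps, Python scripts to look and compute and a tool call to move; the robot and the scene stay as the last step left them, time stands still between calls to the robot, and variables do not carry over. Pictures are saved under pics/ and viewed, and the job is handed in when it is done.

Besides the shell and the picture viewer there is one more tool, called after "Request:" by a JSON object that holds its "method" and its "body". arm_command: Moves the arm, as the interface text tells. Its arguments: {"type":"object","properties":{"deltas":{"type":"array","items":{"type":"number"}},"hand":{"type":"number"},"grip_force":{"type":"number"}},"required":["deltas"]}

```bash
mkdir -p pics; cat > h.py <<'E'
import numpy as np, cv2
from bench import r
def save(p,n): cv2.imwrite('pics/'+n+'.png',p['image'][:,:,::-1])
def pix2w(p,rc,z):
    K=np.array(p['intrinsics']);T=np.array(p['world_from_camera'])
    d=T[:3,:3]@np.linalg.solve(K,[rc[1],rc[0],1.]);o=T[:3,3]
    return o+d*(z-o[2])/d[2]
def w2pix(p,w):
    K=np.array(p['intrinsics']);T=np.linalg.inv(np.array(p['world_from_camera']))
    c=K@(T[:3,:3]@np.array(w)+T[:3,3]);return [c[1]/c[2],c[0]/c[2]]
E
python3 - <<'E'
from h import *
s=r.read_state();print({k:np.round(v,4) for k,v in s.items()})
for n in ['scene','top']:
    p=r.camera(n);save(p,n+'0');print(n,np.round(p['world_from_camera'],3).tolist(),p['intrinsics'])
    for q,z in [('console',.045),('rocker_far',.063),('rocker',.06),('key_wide_top',.057),('key_wide',.057),('key_narrow_l',.057),('key_narrow_r',.057),('release',.036),('shutter_top',.048),('shutter',.048),('focus',.048),('leather_block',.022),('pigment_jar',.062),('thread_spool',.058),('masking_tape',.019)]:
        for d in r.boxes_of(p,q)[:2]: print(q,np.round(d['conf'],2),np.round(d['centre'],1),np.round(pix2w(p,d['centre'],z),3))
E
```

```text
{'time': np.float64(0.0), 'joint_positions': array([ 1.1684,  0.3329, -0.0647,  1.461 ,  0.0216,  1.3499, -0.0885]), 'joint_vel': array([ 0.0009, -0.001 ,  0.0002,  0.0001, -0.0003, -0.0004,  0.0003]), 'joint_torque': array([-3.00000e-04, -6.23253e+01,  2.46000e-02, -3.89891e+01,
       -6.13000e-02,  3.99000e-02,  2.00000e-04]), 'ee_pos': array([ 0.2316, -0.5801,  0.2218]), 'eef_rot': array([-0.5851,  0.397 , -0.3962,  0.5857]), 'ft_force': array([-0.3628, -0.1944,  0.3502]), 'torque': array([-0.0157, -0.0324, -0.0033]), 'width': np.float64(0.0871)}
scene [[-0.658, -0.329, 0.677, -0.177], [-0.753, 0.307, -0.582, 0.698], [-0.016, -0.893, -0.45, 0.599], [0.0, 0.0, 0.0, 1.0]] [[510.79691573   0.         289.94217802]
 [  0.         510.79691573 208.70815513]
 [  0.           0.           1.        ]]
console 0.72 [206.8 396.1] [ 0.489 -0.213  0.045]
console 0.17 [267.8 233.4] [0.537 0.232 0.045]
rocker_far 0.7 [208.4 375.7] [ 0.494 -0.142  0.063]
rocker 0.76 [209.4 379.4] [ 0.489 -0.149  0.06 ]
key_wide_top 0.67 [196.1 406.2] [ 0.495 -0.258  0.057]
key_wide 0.53 [195.3 405. ] [ 0.499 -
[... 1285 characters left out ...]
[ 0.502 -0.197  0.057]
key_narrow_l 0.44 [246.1 401.7] [ 0.501 -0.326  0.057]
key_narrow_r 0.62 [245.3 353.8] [ 0.502 -0.197  0.057]
key_narrow_r 0.44 [246.1 401.7] [ 0.501 -0.326  0.057]
release 0.8 [234.6 205.2] [0.529 0.205 0.036]
release 0.63 [226.9 199.9] [0.55  0.22  0.036]
shutter_top 0.68 [224.6 196.5] [0.555 0.228 0.048]
shutter 0.25 [245.5 400. ] [ 0.504 -0.324  0.048]
leather_block 0.81 [254.4 282.3] [ 0.478 -0.006  0.022]
pigment_jar 0.8 [192.9 279.1] [0.642 0.004 0.062]
pigment_jar 0.74 [167.7 244.5] [0.712 0.1   0.062]
thread_spool 0.62 [249.4 335.9] [ 0.491 -0.149  0.058]
thread_spool 0.61 [173.3 332.4] [ 0.699 -0.142  0.058]
masking_tape 0.83 [143.9 246. ] [0.792 0.1   0.019]
```

View pics/scene0.png

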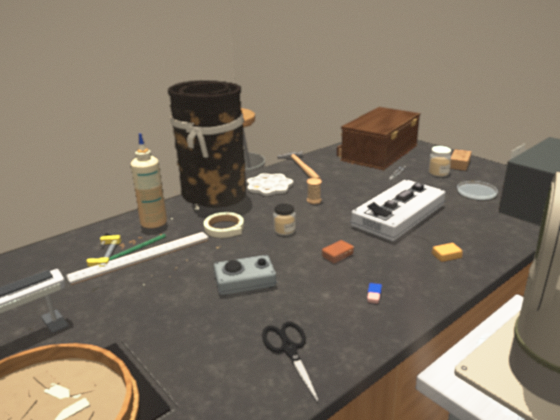

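View pics/top0.png

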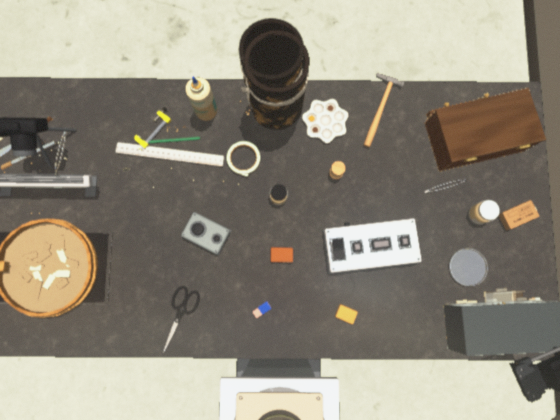

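```bash
python3 - <<'E'
import cv2
a=cv2.imread('pics/top0.png')
cv2.imwrite('pics/top0a.png',cv2.resize(a[200:290,300:430],None,fx=6,fy=6,interpolation=cv2.INTER_CUBIC))
cv2.imwrite('pics/top0b.png',cv2.resize(a[190:280,160:290],None,fx=6,fy=6,interpolation=cv2.INTER_CUBIC))
E
```

```text
(no output)
```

View pics/top0a.png

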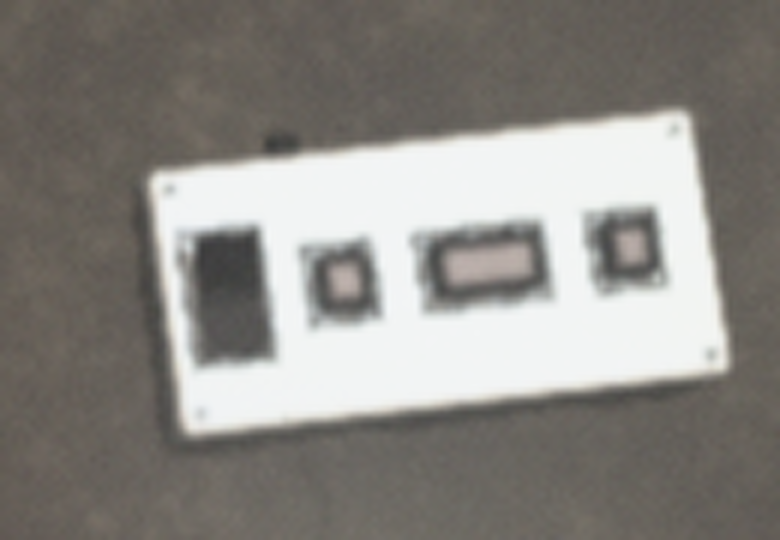

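View pics/top0b.png

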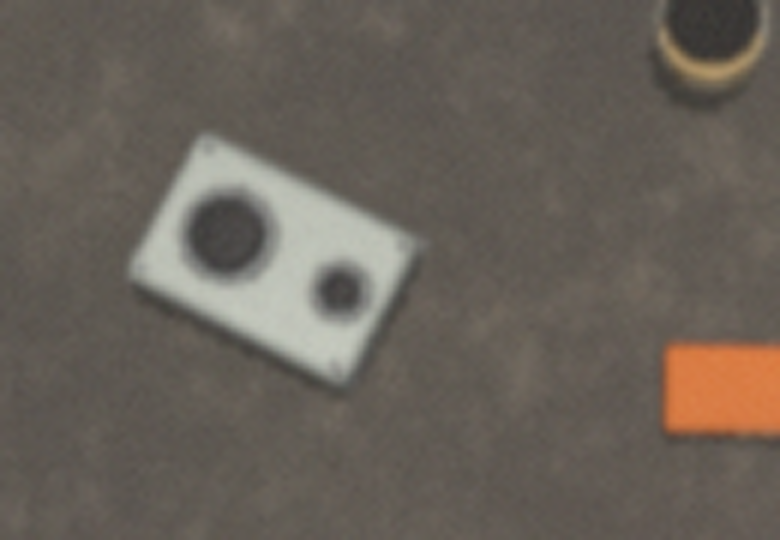

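```bash
python3 - <<'E'
from h import *
p=r.camera('top')
f=lambda u,v,o,z: pix2w(p,[o[0]+(v+.5)/6-.5,o[1]+(u+.5)/6-.5],z)[:2]
o=(200,300)
c=np.array([f(*k,o,.045) for k in [(150,172),(690,110),(730,372),(183,437)]])
print(c.round(4).tolist());C=c.mean(0);print('C',C,[np.linalg.norm(c[i]-c[i-1]).round(4) for i in range(4)])
v=(c[0]-c[1])+(c[3]-c[2]); yaw=np.arctan2(-v[0],v[1]);print('yaw',yaw)
R=np.array([[np.cos(yaw),-np.sin(yaw)],[np.sin(yaw),np.cos(yaw)]])
for n,l in [('rax',(0,.097)),('rfar',(.018,.097)),('nl',(0,.045)),('wide',(0,-.02)),('nr',(0,-.085))]: print(n,C+R@l)
print('meas keys',[f(*k,o,.057).round(4).tolist() for k in [(344,281),(489,265),(631,246)]], 'rocker',f(233,295,o,.057))
o=(190,160)
c=np.array([f(*k,o,.036) for k in [(205,133),(420,240),(345,388),(132,270)]])
C=c.mean(0);print('REL',C,[np.linalg.norm(c[i]-c[i-1]).round(4) for i in range(4)])
v=(c[0]-c[1])+(c[3]-c[2]); yaw=np.arctan2(-v[0],v[1]);print('yaw',yaw)
R=np.array([[np.cos(yaw),-np.sin(yaw)],[np.sin(yaw),np.cos(yaw)]])
print('sh',C+R@[0,.022],'fo',C+R@[0,-.036]); print(f(228,235,o,.048),f(340,292,o,.048))
from scipy.spatial.transform import Rotation as Q
print(Q.from_quat(r.read_state()['eef_rot']).as_matrix().round(3))
E
```

```text
[[0.5489, -0.1204], [0.5797, -0.3668], [0.461, -0.3805], [0.4298, -0.1345]]
C [ 0.50486886 -0.25055508] [np.float64(0.1199), np.float64(0.2483), np.float64(0.1195), np.float64(0.248)]
yaw 0.12535252565256422
rax [ 0.49274148 -0.15431617]
rfar [ 0.51060025 -0.15206573]
nl [ 0.49924276 -0.20590816]
wide [ 0.50736935 -0.27039815]
nr [ 0.51549594 -0.33488814]
meas keys [[0.4992, -0.2058], [0.507, -0.2708], [0.5162, -0.3348]] rocker [ 0.49251209 -0.15604401]
REL [0.53524195 0.204489  ] [np.float64(0.0705), np.float64(0.1109), np.float64(0.0749), np.float64(0.1117)]
yaw -0.4712328437988876
sh [0.54522962 0.22409121] fo [0.51889848 0.17241267]
[0.54382665 0.22446677] [0.51847925 0.17309475]
[[ 0.371  0.     0.929]
 [-0.929  0.     0.371]
 [ 0.    -1.     0.   ]]
```

Request:
{"method": "arm_command", "body": {"deltas": [-0.03,0,0.042,0,2,0,-0.06,0,0.085,0,4,0,-0.09,0,0.128,0,6,0,-0.12,0,0.17,0,8,0,-0.15,0,0.212,0,10,0,-0.18,0,0.255,0,12,0,-0.21,0,0.3,0,14,0,-0.24,0,0.34,0,14.6,0], "hand": 0, "grip_force": 20}}

```text
time: 2.65
ee_pos: [0.4595, -0.2298, 0.2228]
eef_rot: [-0.53, 0.468, -0.468, 0.53]
ft_force: [1.2, -0.7, 0.9]
width: 0.0152
```

```bash
cat >> h.py <<'E'
from scipy.spatial.transform import Rotation as Q
def go(t):
    s=r.read_state();M=Q.from_quat(s['eef_rot']).as_matrix()
    print('t',s['time'],'pos',s['ee_pos'].round(4),'F',s['ft_force'].round(2),'w',s['width'].round(4),'tool x',M[:,0].round(3),'y',M[:,1].round(3))
    print('tool delta',(M.T@(np.array(t)-s['ee_pos'])).round(4))
E
python3 - <<'E'
from h import *
go([.511,-.152,.1])
E
```

```text
Traceback (most recent call last):
  File "h.py", line 14, in go
    print('t',s['time'],'pos',s['ee_pos'].round(4),'F',s['ft_force'].round(2),'w',s['width'].round(4),'tool x',M[:,0].round(3),'y',M[:,1].round(3))
                                                                                  ^^^^^^^^^^^^^^^^
AttributeError: 'float' object has no attribute 'round'
```

```bash
sed -i "s/s\['width'\].round(4)/round(s['width'],4)/" h.py
python3 - <<'E'
from h import *
go([.511,-.152,.1])
E
```

```text
t 2.65 pos [ 0.4595 -0.2298  0.2228] F [ 1.22 -0.66  0.88] w 0.0152 tool x [ 0.124 -0.992  0.   ] y [ 0.001 -0.    -1.   ]
tool delta [-0.0709  0.1228  0.0607]
```

Request:
{"method": "arm_command", "body": {"deltas": [-0.036,0,0.03,0,0,0,-0.071,0.02,0.061,0,0,0,-0.071,0.06,0.061,0,0,0,-0.071,0.1,0.061,0,0,0,-0.071,0.123,0.061,0,0,0,-0.071,0.123,0.061,0,0,0]}}

```text
time: 3.4
ee_pos: [0.5091, -0.1532, 0.0982]
eef_rot: [0.531, -0.469, 0.467, -0.53]
ft_force: [0.7, -0.8, 0.1]
width: 0.0005
```

```bash
python3 - <<'E'
from h import *
go([.511,-.152,.07])
for n in ['scene','top']:
    p=r.camera(n);save(p,n+'1')
    a,b=[int(x) for x in w2pix(p,[.50,-.18,.06])];a=max(a-60,0)
    cv2.imwrite('pics/%s1c.png'%n,cv2.resize(p['image'][a:a+120,b-80:b+80,::-1],None,fx=5,fy=5,interpolation=cv2.INTER_CUBIC))
E
```

```text
t 3.4 pos [ 0.5091 -0.1532  0.0982] F [ 0.72 -0.77  0.12] w 0.0005 tool x [ 0.125 -0.992 -0.001] y [-0.003  0.001 -1.   ]
tool delta [-0.0009  0.0282  0.0021]
```

View pics/scene1c.png

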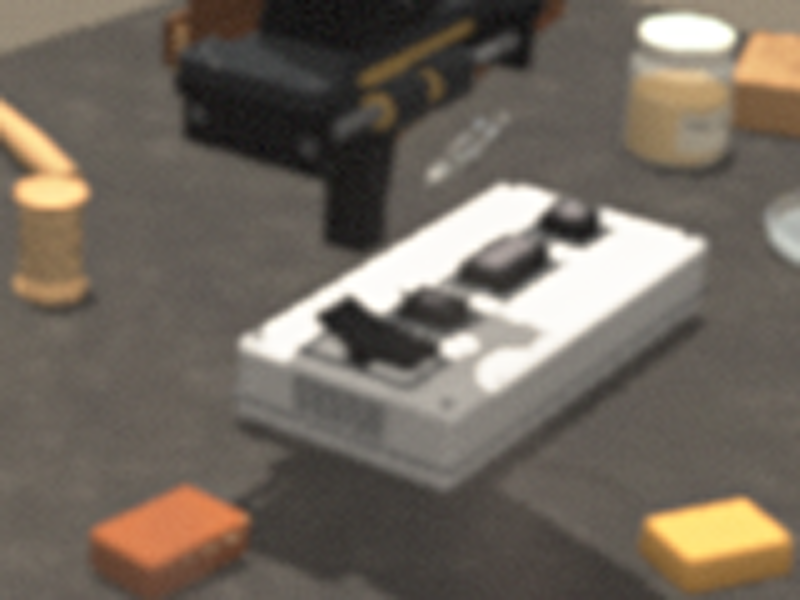

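Request:
{"method": "arm_command", "body": {"deltas": [-0.001,0.01,0.002,0,0,0,-0.001,0.02,0.002,0,0,0,-0.001,0.028,0.002,0,0,0,-0.001,0.034,0.002,0,0,0,-0.001,0.039,0.002,0,0,0,-0.001,0.043,0.002,0,0,0,-0.001,0.043,0.002,0,0,0]}}

```text
time: 4.38
ee_pos: [0.5121, -0.1523, 0.0565]
eef_rot: [0.53, -0.468, 0.468, -0.53]
ft_force: [0.4, 0.8, 1.4]
width: 0.0007
```

```bash
python3 - <<'E'
from h import *
go([.511,-.152,.054])
E
```

```text
t 4.375 pos [ 0.5121 -0.1523  0.0565] F [0.37 0.81 1.41] w 0.0007 tool x [ 0.125 -0.992  0.   ] y [ 0. -0. -1.]
tool delta [-0.0004  0.0025 -0.0011]
```

Request:
{"method": "arm_command", "body": {"deltas": [0,0.003,0,0,0,0,0,0.005,0,0,0,0,0,0.005,0,0,0,0]}}

```text
time: 4.75
ee_pos: [0.5124, -0.1524, 0.0558]
eef_rot: [0.531, -0.467, 0.468, -0.53]
ft_force: [-20.8, 5.7, 53.1]
width: 0.0004
```

```bash
python3 - <<'E'
from h import *
go([.511,-.152,.054])
p=r.camera('scene');n='scene2'
a,b=[int(x) for x in w2pix(p,[.50,-.18,.06])];a=max(a-60,0)
cv2.imwrite('pics/%sc.png'%n,cv2.resize(p['image'][a:a+120,b-80:b+80,::-1],None,fx=5,fy=5,interpolation=cv2.INTER_CUBIC))
E
```

```text
t 4.75 pos [ 0.5124 -0.1524  0.0558] F [-20.76   5.69  53.11] w 0.0004 tool x [ 0.124 -0.992  0.002] y [ 0.    -0.002 -1.   ]
tool delta [-0.0005  0.0018 -0.0013]
```

View pics/scene2c.png

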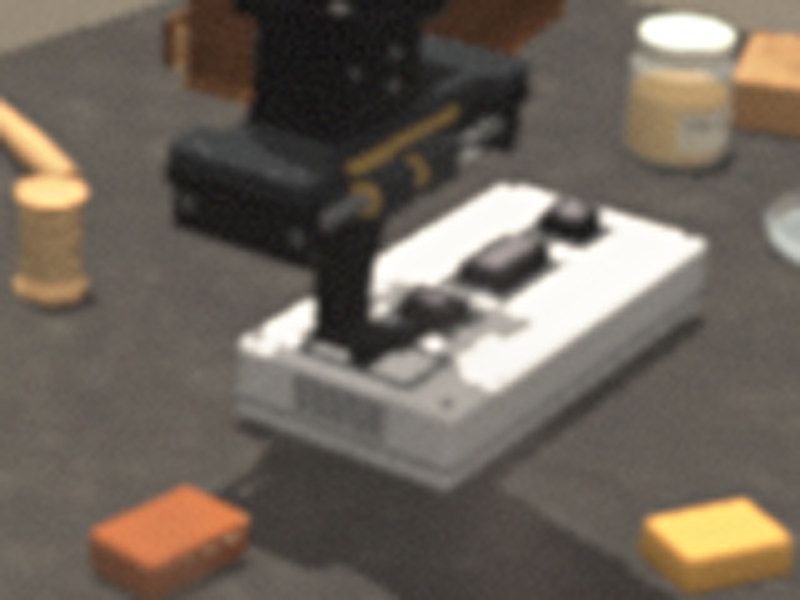

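Request:
{"method": "arm_command", "body": {"deltas": [0,-0.03,0,0,0,0,0,-0.05,0,0,0,0,0.05,-0.05,0.01,0,0,0,0.1,-0.05,0.01,0,0,0,0.117,-0.05,0.01,0,0,0,0.117,-0.05,0.01,0,0,0,0.117,-0.05,0.01,0,0,0]}}

```text
time: 5.68
ee_pos: [0.5366, -0.265, 0.1014]
eef_rot: [-0.531, 0.468, -0.467, 0.531]
ft_force: [0.3, -0.1, -0.0]
width: 0.0005
```

```bash
python3 - <<'E'
from h import *
go([.5072,-.2706,.05])
p=r.camera('scene');n='scene3'
a,b=[int(x) for x in w2pix(p,[.50,-.18,.06])];a=max(a-60,0)
cv2.imwrite('pics/%sc.png'%n,cv2.resize(p['image'][a:a+120,b-80:b+80,::-1],None,fx=5,fy=5,interpolation=cv2.INTER_CUBIC))
E
```

```text
t 5.675 pos [ 0.5366 -0.265   0.1014] F [ 0.32 -0.13 -0.  ] w 0.0005 tool x [ 0.127 -0.992 -0.001] y [-0.     0.001 -1.   ]
tool delta [ 0.0018  0.0514 -0.0299]
```

View pics/scene3c.png

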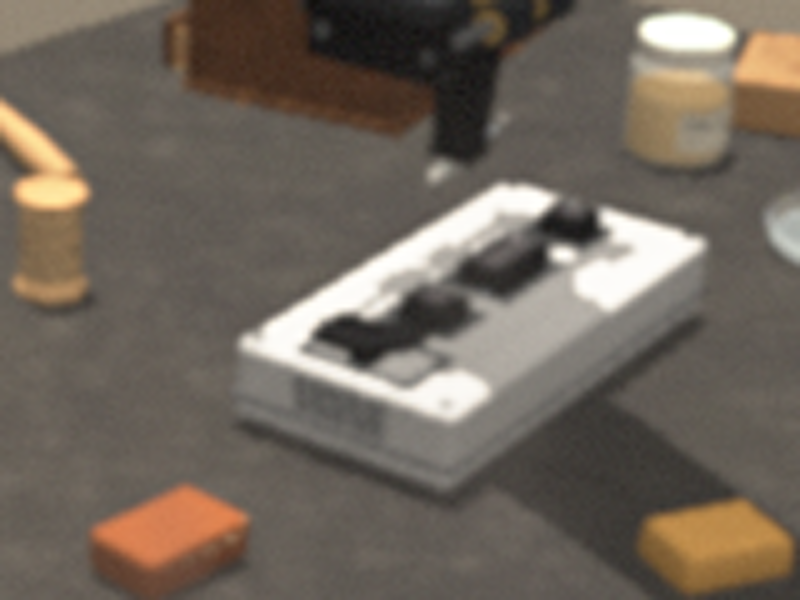

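Request:
{"method": "arm_command", "body": {"deltas": [0.002,0,-0.03,0,0,0,0.002,0.01,-0.03,0,0,0,0.002,0.025,-0.03,0,0,0,0.002,0.036,-0.03,0,0,0,0.002,0.036,-0.03,0,0,0]}}

```text
time: 6.35
ee_pos: [0.5068, -0.2719, 0.0641]
eef_rot: [0.531, -0.468, 0.467, -0.53]
ft_force: [0.2, 0.4, 1.0]
width: 0.0005
```

```bash
python3 - <<'E'
from h import *
go([.5072,-.2706,.05])
E
```

```text
t 6.35 pos [ 0.5068 -0.2719  0.0641] F [0.23 0.39 1.01] w 0.0005 tool x [ 0.126 -0.992 -0.002] y [-0.002  0.001 -1.   ]
tool delta [-0.0012  0.0141  0.0006]
```

Request:
{"method": "arm_command", "body": {"deltas": [-0.001,0.006,0,0,0,0,-0.001,0.01,0,0,0,0,-0.001,0.014,0,0,0,0,-0.001,0.017,0,0,0,0,-0.001,0.018,0,0,0,0]}}

```text
time: 6.98
ee_pos: [0.5075, -0.2717, 0.0498]
eef_rot: [0.53, -0.467, 0.468, -0.53]
ft_force: [-11.4, 7.6, 31.6]
width: 0.0005
```

```bash
python3 - <<'E'
from h import *
go([.5072,-.2706,.05])
E
```

```text
t 6.975 pos [ 0.5075 -0.2717  0.0498] F [-11.36   7.55  31.59] w 0.0005 tool x [ 0.125 -0.992  0.001] y [ 0.001 -0.001 -1.   ]
tool delta [-0.0011 -0.0002 -0.0001]
```

Request:
{"method": "arm_command", "body": {"deltas": [0,-0.04,0,0,0,0,0,-0.08,0,0,0,0,-0.05,-0.09,0.01,0,0,0,-0.1,-0.09,0.02,0,0,0,-0.15,-0.09,0.03,0,0,0,-0.2,-0.09,0.04,0,0,0,-0.25,-0.09,0.05,0,0,0,-0.3,-0.09,0.06,0,0,0]}}

```text
time: 7.98
ee_pos: [0.5291, 0.0346, 0.1376]
eef_rot: [0.53, -0.468, 0.468, -0.53]
ft_force: [1.4, -0.2, -0.8]
width: 0.0004
```

```bash
python3 - <<'E'
from h import *
go([.5445,.2243,.1])
p=r.camera('scene');n='scene4'
a,b=[int(x) for x in w2pix(p,[.50,-.18,.06])];a=max(a-60,0)
cv2.imwrite('pics/%sc.png'%n,cv2.resize(p['image'][a:a+120,b-80:b+80,::-1],None,fx=5,fy=5,interpolation=cv2.INTER_CUBIC))
E
```

```text
t 7.975 pos [0.5291 0.0346 0.1376] F [ 1.37 -0.22 -0.82] w 0.0004 tool x [ 0.124 -0.992  0.001] y [ 0.001 -0.001 -1.   ]
tool delta [-0.1864  0.0375  0.0389]
```

View pics/scene4c.png

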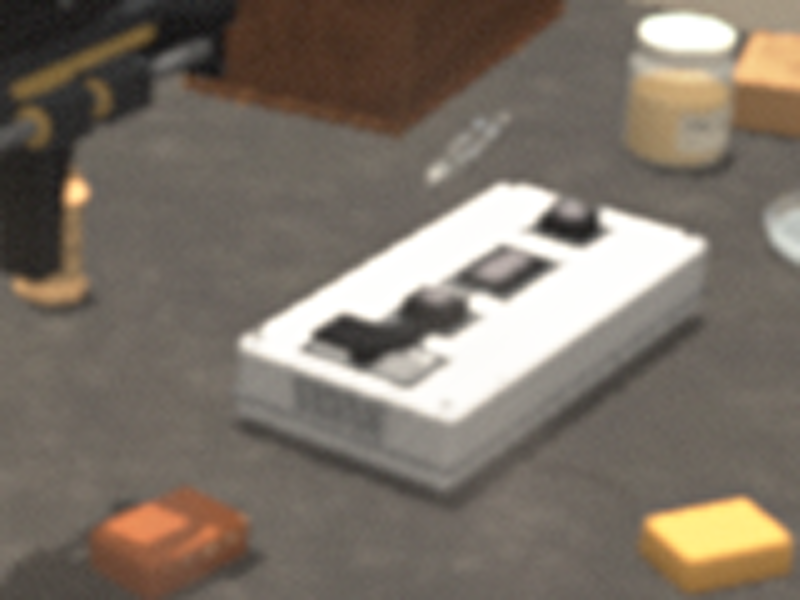

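Request:
{"method": "arm_command", "body": {"deltas": [-0.05,0,0.01,0,0,0,-0.1,0,0.02,0,0,0,-0.15,0,0.03,0,0,0,-0.186,0,0.038,0,0,0,-0.186,0.03,0.038,0,0,0,-0.186,0.06,0.038,0,0,0,-0.186,0.06,0.038,0,0,0]}}

```text
time: 8.9
ee_pos: [0.5423, 0.2215, 0.0754]
eef_rot: [0.532, -0.468, 0.467, -0.529]
ft_force: [-0.4, -0.3, 0.5]
width: 0.0007
```

```bash
python3 - <<'E'
from h import *
go([.5445,.2243,.042])
p=r.camera('scene');n='scene5'
a,b=[int(x) for x in w2pix(p,[.53,.2,.06])];a=max(a-60,0)
cv2.imwrite('pics/%sc.png'%n,cv2.resize(p['image'][a:a+120,b-80:b+80,::-1],None,fx=5,fy=5,interpolation=cv2.INTER_CUBIC))
E
```

```text
t 8.9 pos [0.5423 0.2215 0.0754] F [-0.41 -0.32  0.51] w 0.0007 tool x [ 0.125 -0.992  0.001] y [-0.004 -0.002 -1.   ]
tool delta [-0.0025  0.0334  0.0027]
```

View pics/scene5c.png

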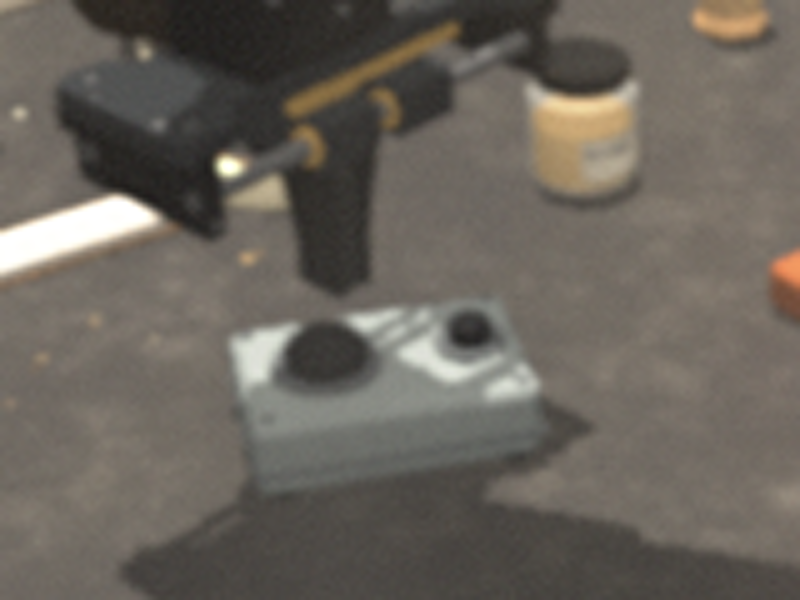

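Request:
{"method": "arm_command", "body": {"deltas": [-0.002,0.01,0.002,0,0,0,-0.002,0.018,0.002,0,0,0,-0.002,0.025,0.002,0,0,0,-0.002,0.029,0.002,0,0,0,-0.002,0.032,0.002,0,0,0,-0.002,0.032,0.002,0,0,0,-0.002,0.032,0.002,0,0,0]}}

```text
time: 9.82
ee_pos: [0.5453, 0.2248, 0.0457]
eef_rot: [0.53, -0.468, 0.468, -0.53]
ft_force: [-2.1, -1.2, 3.0]
width: 0.0003
```

```bash
python3 - <<'E'
from h import *
go([.5445,.2243,.0415])
E
```

```text
t 9.825 pos [0.5453 0.2248 0.0457] F [-2.14 -1.2   3.01] w 0.0003 tool x [ 0.125 -0.992  0.   ] y [ 0. -0. -1.]
tool delta [ 0.0004  0.0042 -0.0008]
```

Request:
{"method": "arm_command", "body": {"deltas": [0,0.002,0,0,0,0,0,0.004,0,0,0,0,0,0.005,0,0,0,0,0,0.005,0,0,0,0,0,0.005,0,0,0,0]}}

```text
time: 10.45
ee_pos: [0.5455, 0.2249, 0.0414]
eef_rot: [-0.53, 0.468, -0.468, 0.53]
ft_force: [-5.1, -3.0, 13.1]
width: 0.0002
```

```bash
python3 - <<'E'
from h import *
go([.5445,.2243,.0415])
E
```

```text
t 10.45 pos [0.5455 0.2249 0.0414] F [-5.06 -3.01 13.13] w 0.0002 tool x [ 0.125 -0.992  0.   ] y [ 0.001 -0.    -1.   ]
tool delta [ 0.0005 -0.0001 -0.0011]
```

Request:
{"method": "arm_command", "body": {"deltas": [0,0,0,0,0,0,0,0,0,0,0,0,0,0,0,0,0,0,0,0,0,0,0,0]}}

```text
time: 10.95
ee_pos: [0.5455, 0.2249, 0.0414]
eef_rot: [-0.53, 0.468, -0.468, 0.53]
ft_force: [-4.0, -3.4, 12.7]
width: 0.0003
```

```bash
python3 - <<'E'
from h import *
go([.5445,.2243,.0415])
p=r.camera('scene');save(p,'scene6')
a,b=[int(x) for x in w2pix(p,[.53,.2,.06])]
c=p['image'][a-50:a+50,b-65:b+65,::-1]
a,b=[int(x) for x in w2pix(p,[.50,-.25,.06])]
d=p['image'][a-50:a+50,b-65:b+65,::-1]
cv2.imwrite('pics/f.png',cv2.resize(np.hstack([c,d]),None,fx=3,fy=3,interpolation=cv2.INTER_CUBIC))
E
```

```text
t 10.95 pos [0.5455 0.2249 0.0414] F [-3.97 -3.36 12.73] w 0.0003 tool x [ 0.125 -0.992  0.   ] y [ 0.001 -0.    -1.   ]
tool delta [ 0.0005 -0.0001 -0.0011]
```

View pics/f.png

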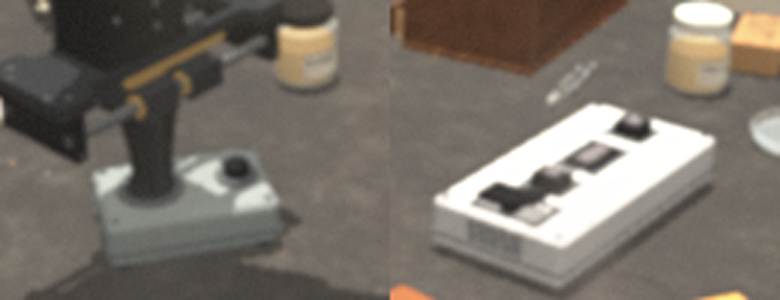

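The fingertip is on the larger button, at about (155,185) in this picture. The small button at (237,167) is up. On the console the rocker is over, the wide key at (595,155) is sunk and both narrow keys stand out. The force is steady, so I'm handing in.

```bash
python3 -c "
from h import *
print(r.close_job()); go([.5445,.2243,.0415])"
```

```text
the job is handed in; nothing more can be done
None
the job is handed in; nothing more can be done
```

The job is handed in, with the closed fingertips still holding the larger button of the hand release down. It took about 11 s of the 42 s allowed. No verdict was given, and the joint values can't be read directly, so these checks rest on the pictures, the fingertip height and the force:

- **Rocker:** pressed to its stop, with the fingertip at 55.8 mm and 53 N on the wrist. That is more than it needed because the arm is stiff, but under the 120 N limit. Later pictures show it still tipped over.
- **Wide key:** pressed to its stop, with the fingertip at 49.8 mm and 32 N. It stayed sunk, and both narrow keys are out.
- **Larger button:** held at its stop, with the fingertip at 41.4 mm and a steady 13 N down, plus about 5 N sideways. The small button is up.
- **Release and bystanders:** in the last picture the release stands flat, with no visible shift, and I saw no bystander disturbed. I did not measure either against its start position.

One move above the console went 30 mm the wrong way because of a sign error. It happened with the fingers clear of everything, and I corrected it before pressing the wide key. No check failed or disagreed.

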